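# Lay the patch-kit canisters on the slide carrier and dock it

### The job

Push the wooden carrier along its rail to the first detent, the loading station, and there lay every patch-kit canister on its side in a cradle of its own, centred in it (either way round). Then push the loaded carrier on to the next detent, the docking station, and once it sits there fold both hinged clips fully down over its leading edge. Leave everything else on the shelf where it is.

Things in the scene. Friction and masses are not known exactly. Their poses are not given: they have to be found in the camera images.
- load_point (a point): fixed point of the rail slide, 67 mm above the shelf, in the middle of the loading station: the lying canisters' axis height at the carrier's centre when it stands there. Axes: z up, y along the rail towards the parked end (the carrier travels to -y), x across the rail
- dock_point (a point): the same point for the docking station, 120 mm further on along the rail (towards -y). Same axes. The clips stand 100 mm beyond it on a 200 mm wide, 30 mm high aluminium end block; the shelf to the right of it is open
- carrier (a joint): travel in m of the carrier, a pale wooden board 240 mm wide, 150 mm along the rail, top face 32 mm above the shelf. 0 = parked end; grows towards the clips; sprung detents catch it at 0.150 (loading station) and 0.270 (docking station), about 3 mm play in each; end stop 0.290. Starts loose near the parked end. Sliding takes 2 N, a detent about 6 N; it stops where the push stops
- push_plate (a point): centre of the outer face of the upright aluminium push plate on the trailing end (parked side) of the carrier: plate 70 mm wide across the rail, 10 mm thick, spanning 30 to 56 mm above the shelf; this point is 45 mm above the shelf. Axes as load_point. Behind it only the rail's 20 mm high profiles lie beneath
- clip_near (a joint): hinged steel side clip (22 mm wide, 5 mm thick, 45 mm long) on the rail's end block beyond the docking station, the one nearer the robot. 0 = upright (starts up to 0.35), 1.57 = folded flat down over the docked carrier's leading edge; stiff hinge that stays where left, about 1.5 N at its tip moves it
- clip_far (a joint): the other such clip, 114 mm further from the robot, same values
- clip_near_hinge (a point): hinge axis of clip_near, at its foot, 37 mm above the shelf; the clip folds about the across-rail direction, its tip moving from straight above towards the carrier
- clip_far_hinge (a point): hinge axis of clip_far, at its foot, 37 mm above the shelf; the clip folds about the across-rail direction, its tip moving from straight above towards the carrier
- cradle_0 (a point): centre of a canister lying in cradle 0 of four (0 nearest the robot, 57 mm apart across the rail), 35 mm above the carrier's top, moving with it. A cradle is a pair of 45-degree V supports, 12 mm thick, 74 mm apart along the rail, open between and at the ends; V edges reach 20 mm to each side, below the axis. Axes as load_point: a canister lies along y
- cradle_1 (a point): centre of a canister lying in cradle 1 of four (0 nearest the robot, 57 mm apart across the rail), 35 mm above the carrier's top, moving with it. A cradle is a pair of 45-degree V supports, 12 mm thick, 74 mm apart along the rail, open between and at the ends; V edges reach 20 mm to each side, below the axis. Axes as load_point: a canister lies along y
- cradle_2 (a point): centre of a canister lying in cradle 2 of four (0 nearest the robot, 57 mm apart across the rail), 35 mm above the carrier's top, moving with it. A cradle is a pair of 45-degree V supports, 12 mm thick, 74 mm apart along the rail, open between and at the ends; V edges reach 20 mm to each side, below the axis. Axes as load_point: a canister lies along y
- cradle_3 (a point): centre of a canister lying in cradle 3 of four (0 nearest the robot, 57 mm apart across the rail), 35 mm above the carrier's top, moving with it. A cradle is a pair of 45-degree V supports, 12 mm thick, 74 mm apart along the rail, open between and at the ends; V edges reach 20 mm to each side, below the axis. Axes as load_point: a canister lies along y
- can_0_center (a point): centre of a plain aluminium patch-kit canister with a dark twist cap, 30 mm across, 100 mm long, 0.1 to 0.2 kg, standing upright on the shelf to the right of the rail; point 50 mm from either end; its z axis runs along the canister towards the cap. May be absent
- can_1_center (a point): centre of a plain aluminium patch-kit canister with a dark twist cap, 30 mm across, 100 mm long, 0.1 to 0.2 kg, standing upright on the shelf to the right of the rail; point 50 mm from either end; its z axis runs along the canister towards the cap. May be absent
- can_2_center (a point): centre of a plain aluminium patch-kit canister with a dark twist cap, 30 mm across, 100 mm long, 0.1 to 0.2 kg, standing upright on the shelf to the right of the rail; point 50 mm from either end; its z axis runs along the canister towards the cap. May be absent
- can_3_center (a point): centre of a plain aluminium patch-kit canister with a dark twist cap, 30 mm across, 100 mm long, 0.1 to 0.2 kg, standing upright on the shelf to the right of the rail; point 50 mm from either end; its z axis runs along the canister towards the cap. May be absent
- multitool: not part of the job: silver aluminium multitool, a folded 30 x 92 x 18 mm bar lying flat; origin at the centre of its underside
- grip: not part of the job: blue silicone handlebar grip lying on its side, 128 mm long, 33 mm thick; origin at the centre of its underside
- tumbler: not part of the job: glass tumbler, 74 mm across the rim, 95 mm tall, with two wheel spokes leaning in it up to 260 mm high; origin at the centre of its underside
- patch_tube: not part of the job: small red patch tube with a twist cap, lying, 80 mm long, 24 mm thick; origin at the centre of its underside
- bell: not part of the job: brass bicycle bell, 48 mm across, 35 mm tall; origin at the centre of its underside
- lube_bottle: not part of the job: small upright bottle of chain oil, 42 mm across, 120 mm tall; origin at the centre of its underside
- tyre_lever: not part of the job: black tyre lever lying flat, 120 x 16 x 10 mm; origin at the centre of its underside

How it is judged (in metres and radians):
On the way, in this order (a step that is already met when the one before it is completed fails the run):
1. the empty carrier rests in the loading station's detent (value of joint carrier between 0.143 and 0.157 m and velocity of joint carrier between -0.01 and 0.01 m/s), for 0.3 s.
2. every canister lies released in a cradle, the carrier still at the loading station (all of step 1 and (distance between can_0_center and cradle_0 below 0.016 m or distance between can_0_center and cradle_1 below 0.016 m or distance between can_0_center and cradle_2 below 0.016 m or distance between can_0_center and cradle_3 below 0.016 m) and angle between can_0_center's own z axis and vertical between 1.42 and 1.72 rad and angle between the z axis of each of can_0_center, can_1_center, can_2_center, can_3_center and the y axis of dock_point, either way round below 0.15 rad and linear speed of each of can_0, can_1, can_2, can_3 below 0.02 m/s and contact force between the fingers and can_0 below 0.2 N and (distance between can_1_center and cradle_0 below 0.016 m or distance between can_1_center and cradle_1 below 0.016 m or distance between can_1_center and cradle_2 below 0.016 m or distance between can_1_center and cradle_3 below 0.016 m) and angle between can_1_center's own z axis and vertical between 1.42 and 1.72 rad and contact force between the fingers and can_1 below 0.2 N and (distance between can_2_center and cradle_0 below 0.016 m or distance between can_2_center and cradle_1 below 0.016 m or distance between can_2_center and cradle_2 below 0.016 m or distance between can_2_center and cradle_3 below 0.016 m) and angle between can_2_center's own z axis and vertical between 1.42 and 1.72 rad and contact force between the fingers and can_2 below 0.2 N and (distance between can_3_center and cradle_0 below 0.016 m or distance between can_3_center and cradle_1 below 0.016 m or distance between can_3_center and cradle_2 below 0.016 m or distance between can_3_center and cradle_3 below 0.016 m) and angle between can_3_center's own z axis and vertical between 1.42 and 1.72 rad and contact force between the fingers and can_3 below 0.2 N), for 0.3 s.
3. the loaded carrier rests in the docking station's detent, a clip still up (value of joint carrier between 0.263 and 0.277 m and velocity of joint carrier between -0.01 and 0.01 m/s and (distance between can_0_center and cradle_0 below 0.016 m or distance between can_0_center and cradle_1 below 0.016 m or distance between can_0_center and cradle_2 below 0.016 m or distance between can_0_center and cradle_3 below 0.016 m) and angle between can_0_center's own z axis and vertical between 1.42 and 1.72 rad and angle between the z axis of each of can_0_center, can_1_center, can_2_center, can_3_center and the y axis of dock_point, either way round below 0.15 rad and linear speed of each of can_0, can_1, can_2, can_3 below 0.02 m/s and contact force between the fingers and can_0 below 0.2 N and (distance between can_1_center and cradle_0 below 0.016 m or distance between can_1_center and cradle_1 below 0.016 m or distance between can_1_center and cradle_2 below 0.016 m or distance between can_1_center and cradle_3 below 0.016 m) and angle between can_1_center's own z axis and vertical between 1.42 and 1.72 rad and contact force between the fingers and can_1 below 0.2 N and (distance between can_2_center and cradle_0 below 0.016 m or distance between can_2_center and cradle_1 below 0.016 m or distance between can_2_center and cradle_2 below 0.016 m or distance between can_2_center and cradle_3 below 0.016 m) and angle between can_2_center's own z axis and vertical between 1.42 and 1.72 rad and contact force between the fingers and can_2 below 0.2 N and (distance between can_3_center and cradle_0 below 0.016 m or distance between can_3_center and cradle_1 below 0.016 m or distance between can_3_center and cradle_2 below 0.016 m or distance between can_3_center and cradle_3 below 0.016 m) and angle between can_3_center's own z axis and vertical between 1.42 and 1.72 rad and contact force between the fingers and can_3 below 0.2 N and not (value of joint each of clip_near, clip_far above 1.4 rad)), for 0.3 s.
4. both clips are folded down (value of joint carrier between 0.263 and 0.277 m and velocity of joint carrier between -0.01 and 0.01 m/s and value of joint each of clip_near, clip_far above 1.4 rad), for 0.2 s.
At the end, for the whole second after the job is handed in: The carrier rests within 7 mm of the docking detent, every canister present lies along the rail, released and still, within 16 mm of the centre of a cradle and within about 8 degrees of level, and both clips are folded past 1.4 rad (all of step 4 and (distance between can_0_center and cradle_0 below 0.016 m or distance between can_0_center and cradle_1 below 0.016 m or distance between can_0_center and cradle_2 below 0.016 m or distance between can_0_center and cradle_3 below 0.016 m) and angle between can_0_center's own z axis and vertical between 1.42 and 1.72 rad and angle between the z axis of each of can_0_center, can_1_center, can_2_center, can_3_center and the y axis of dock_point, either way round below 0.15 rad and linear speed of each of can_0, can_1, can_2, can_3 below 0.02 m/s and contact force between the fingers and can_0 below 0.2 N and (distance between can_1_center and cradle_0 below 0.016 m or distance between can_1_center and cradle_1 below 0.016 m or distance between can_1_center and cradle_2 below 0.016 m or distance between can_1_center and cradle_3 below 0.016 m) and angle between can_1_center's own z axis and vertical between 1.42 and 1.72 rad and contact force between the fingers and can_1 below 0.2 N and (distance between can_2_center and cradle_0 below 0.016 m or distance between can_2_center and cradle_1 below 0.016 m or distance between can_2_center and cradle_2 below 0.016 m or distance between can_2_center and cradle_3 below 0.016 m) and angle between can_2_center's own z axis and vertical between 1.42 and 1.72 rad and contact force between the fingers and can_2 below 0.2 N and (distance between can_3_center and cradle_0 below 0.016 m or distance between can_3_center and cradle_1 below 0.016 m or distance between can_3_center and cradle_2 below 0.016 m or distance between can_3_center and cradle_3 below 0.016 m) and angle between can_3_center's own z axis and vertical between 1.42 and 1.72 rad and contact force between the fingers and can_3 below 0.2 N); the robot touches nothing.
It fails at once if a thing that is not part of the job was moved more than 40 mm or the tumbler or bottle was tipped over (distance of any of multitool, grip, tumbler, patch_tube, bell, lube_bottle, tyre_lever from where it was at the start of the episode above 0.04 m or angle between any of tumbler, lube_bottle's own z axis and vertical above 0.6 rad).
Of can_0, can_1, can_2, can_3 only 2 to 4 are there at a start; the rules pass over those that are not, and their reading is None.
At some moment in a run one of can_0, can_1, can_2, can_3 may be knocked a few centimetres aside while the robot is not near it.
It also fails if it takes over 210 s, if anything falls off the work surface, if the arm or the gripper's body presses on something with over 40 N, if the wrist force passes 120 N, or if a joint passes its speed limit or range.

### The arm

A 7-joint arm with a two-finger parallel gripper is mounted at the origin on the work surface. World frame = base frame: x ahead of the robot, y to its left, z up, the work surface at z = 0. Lengths are in mm, angles in rad, forces in N, time in s.
With the tool pointing down it reaches from about 350 to 900 mm from the base axis. Payload 7.2 kg.
Tool frame: the origin (TCP) lies midway between the tips of the shut fingers; the grasp point (between the pads) lies 19 mm behind it (bot.hold_point_z is the distance from the TCP to the grasp point, in mm); z points along the fingers, x is the direction in which the jaws open and shut, and the axes are right-handed (so a half turn about z gives the same grasp; the last joint's range is limited). The gripper opens to 88 mm and grips with 3 to 60 N. Pads are 20 mm wide; open, the fingers measure 115 mm over their backs; the gripper's body (75 mm by 178 mm) begins 61 mm behind the grasp point.
Start: joints at [1.252, 0.411, -0.013, 1.596, 0.006, 1.134, -0.082], TCP at [155.1, -605.453, 222.653] pointing down, gripper open.
Joint ranges: [-2.95, 2.95], [-0.29, 1.99], [-1.47, 1.44], [0.14, 2.54], [-1.03, 4.17], [0.13, 1.85], [-2.86, 2.86]. Speed limits (rad/s): [2.39, 2.39, 3.01, 3.01, 3.14, 3.14, 3.14].

### API

Orientations are given as a unit quaternion [x, y, z, w].
In Python, from workcell import bot, grab_frame, ticket, spot_in, masks_of, landmark_of gives the robot as it stands. Calls block until the motion is done:
- bot.reach(position, orientation): joint-space move of the TCP to a pose.
- bot.move_linear(position, feed=150, attitude=None, contact_N=None): straight line of the TCP; attitude=None keeps the orientation; feed is the mean speed in mm/s. With contact_N (N) it stops when the force on the tool has changed by that much, and returns True; else False.
- bot.set_joints(angles): joint-space move.
- bot.move_gripper(opening, f_grip=None): finger opening in mm; f_grip is the grip in N (None keeps the last); returns when the fingers have stopped.
- bot.dwell(seconds).
- bot.ik(position, orientation): joint angles nearest the present ones, or None.
- grab_frame(name): name is "scene" or "top"; returns a dict with "image" (384x512x3 uint8, red, green, blue), "K" (3x3 intrinsics, pixels), "R" (3x3) and "t" (3): a world point X has camera coordinates R X + t. Camera axes: x right, y down, z forward; pixel columns grow to the right and rows downward; lengths in mm; the calibration is good to about 2 mm. A picture is of the moment at which its call begins. There is no depth.
A pose or a line that the arm cannot do raises bot.IKError and nothing moves.
- ticket.finish_job(): hands the job in, once; it reports no verdict.
Trained networks look in a picture, given as the dict that the camera call returned (one of the last four; its "shot" number tells which), for a name from the list of things; names that differ only in an ending like _2 or _b are one class to them, and where a whole thing is asked for, a point or a joint stands for the part that bears it (a point fixed in the world has none). Each returns a list of dicts, best first, with "confidence" (0 to 1); they miss things now and then, are a little off and sometimes report something else, mostly with a low value. They report only what shows in the picture. A call takes as long as a camera call.
- spot_in(label, picture): "extent" ([left, top, right, bottom] in pixels, round what is visible of it).
- masks_of(label, picture): "mask" (384x512 bool, what is visible of it) and "extent" ([left, top, right, bottom] in pixels, round what is visible of it).
- landmark_of(label, picture): "centre" ([column, row] in pixels: a listed point, or the origin of a listed thing).
Readings, each from a call of its own:
- bot.read_time(): time.
- bot.read_qpos(): joint angles.
- bot.read_joint_velocities(): joint speeds.
- bot.read_joint_efforts(): joint torques, N m.
- bot.read_tool_pos(): TCP position.
- bot.read_ee_rot(): TCP orientation.
- bot.read_wrist_force(): force on the tool from outside, world axes, zero at the start.
- bot.read_moment(): the same for the moment, N m.
- bot.read_gripper_width(): finger opening in mm.
Only numpy, scipy, OpenCV 4.12 (cv2) and the standard library are available. Lean on these libraries where they do the work, as an engineer would, in place of code of your own. Each camera call takes 0.05 s, during which the arm holds its last target.

## Working session

There is one attempt and no reset: what is moved stays moved. The work goes in short steps, each a Python script; the robot and the scene stay as the last script left them, time stands still between calls to the robot, and variables do not carry over. Pictures are saved under pics/ and viewed, and the job is handed in when it is done.

```bash
ls; mkdir -p pics
python3 - <<'E'
from workcell import bot, grab_frame
import cv2
for n in ("scene","top"):
    p=grab_frame(n); cv2.imwrite(f"pics/{n}0.png",cv2.resize(p["image"][:,:,::-1],(768,576)))
    print(n,p["K"].tolist(),p["R"].round(4).tolist(),p["t"].round(1).tolist(), (-p["R"].T@p["t"]).round(0))
print(bot.read_time(),bot.read_ee_rot(),bot.hold_point_z)
E
```

```text
pics
scene [[432.8938488819312, 0.0, 256.1432128707642], [0.0, 432.8938488819312, 187.2021338930308], [0.0, 0.0, 1.0]] [[0.1863, 0.9823, 0.0186], [0.5293, -0.0844, -0.8442], [-0.8277, 0.1671, -0.5357]] [-139.5, -202.9, 1606.6] [1463. -149.  692.]
top [[424.9792798167676, 0.0, 257.23705058628593], [0.0, 424.9792798167676, 185.56377895953966], [0.0, 0.0, 1.0]] [[-0.0096, -0.9999, -0.0082], [-0.9845, 0.0109, -0.1753], [0.1754, 0.0064, -0.9845]] [58.1, 570.1, 1047.3] [ 378.   45. 1131.]
0.1 [ 7.89981679e-01 -6.13129999e-01 -6.12784057e-04 -4.18473745e-04] 18.700000000000003
```

View pics/scene0.png

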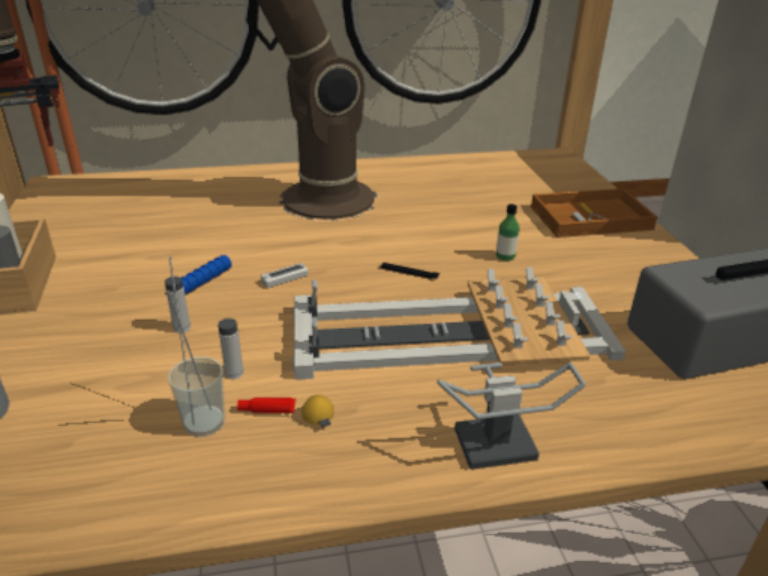

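View pics/top0.png

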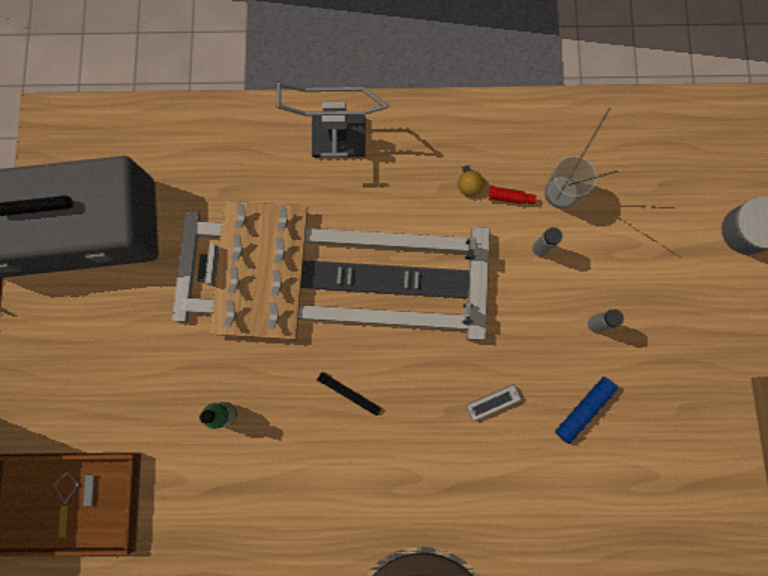

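```bash
cat > h.py <<'E'
import numpy as np, cv2, time
from workcell import bot, grab_frame, ticket, spot_in, masks_of, landmark_of
def proj(p,X):
    c=p["R"]@np.asarray(X,float)+p["t"]; u=p["K"]@c; return u[:2]/u[2]
def ray(p,uv):
    d=p["R"].T@np.linalg.solve(p["K"],[uv[0],uv[1],1.]); return -p["R"].T@p["t"], d/np.linalg.norm(d)
def atz(p,uv,z):
    o,d=ray(p,uv); return o+d*(z-o[2])/d[2]
def tri(p1,u1,p2,u2):
    A=np.zeros((3,3));b=np.zeros(3);rs=[ray(p1,u1),ray(p2,u2)]
    for o,d in rs:
        M=np.eye(3)-np.outer(d,d);A+=M;b+=M@o
    X=np.linalg.solve(A,b)
    return X,max(np.linalg.norm((np.eye(3)-np.outer(d,d))@(X-o)) for o,d in rs)
def save(p,n): cv2.imwrite(f"pics/{n}.png",cv2.resize(p["image"][:,:,::-1],(768,576)))
E
python3 - <<'E'
from h import *
s=grab_frame("scene");t=grab_frame("top")
for l in "load_point dock_point push_plate clip_near_hinge clip_far_hinge cradle_0 cradle_1 cradle_2 cradle_3 can_0_center can_1_center can_2_center can_3_center multitool grip tumbler patch_tube bell lube_bottle tyre_lever".split():
    a=landmark_of(l,s);b=landmark_of(l,t)
    f=lambda L:[(np.round(x["centre"],1).tolist(),round(x["confidence"],2)) for x in L[:5]]
    print(l,f(a),f(b))
    if a and b:
        X,e=tri(s,a[0]["centre"],t,b[0]["centre"]); print("   ",X.round(1),e.round(1))
E
```

```text
load_point [([294.3, 199.3], 0.83), ([271.0, 177.9], 0.69)] [([228.1, 183.2], 0.9)]
    [574.8 128.8  70. ] 2.8
dock_point [([245.7, 206.3], 0.63)] [([279.3, 178.5], 0.71), ([139.7, 174.8], 0.61)]
    [585.5  -0.7  70.2] 3.6
push_plate [([382.1, 203.7], 0.92)] [([137.5, 175.5], 0.77)]
    [601.5 364.9  48.4] 0.9
clip_near_hinge [([207.0, 203.6], 0.37), ([246.3, 203.7], 0.26), ([134.6, 282.6], 0.22)] [([312.0, 211.3], 0.36), ([162.4, 185.9], 0.21)]
    [504.5 -88.6  32.9] 0.6
clip_far_hinge [([347.7, 190.8], 0.58), ([208.2, 228.9], 0.45)] [([373.0, 128.2], 0.47), ([310.1, 168.4], 0.36)]
    [737.8 -17.3 275.2] 195.1
cradle_0 [([359.9, 220.8], 0.9), ([349.0, 192.4], 0.77), ([339.8, 181.4], 0.72), ([353.5, 206.9], 0.68)] [([170.6, 141.9], 0.94), ([168.7, 184.4], 0.8), ([172.0, 163.2], 0.6), ([167.0, 209.8], 0.58), ([141.3, 175.5], 0.45)]
    [684.2 271.9  65.6] 4.4
cradle_1 [([359.9, 220.8], 0.9), ([349.0, 192.4], 0.77), ([339.8, 181.4], 0.72), ([353.5, 206.9], 0.68)] [([170.6, 141.9], 0.94), ([168.7, 184.4], 0.8), ([172.0, 163.2], 0.6), ([167.0, 209.8], 0.58), ([141.3, 175.5], 0.45)]
 
[... 933 characters left out ...]
59), ([246.8, 203.5], 0.27)] [([326.2, 270.1], 0.64)]
    [ 353.5 -127.    -2.3] 1.4
grip [([136.3, 189.6], 0.61), ([353.2, 204.6], 0.38)] [([389.3, 272.2], 0.87)]
    [ 347.  -286.    -1.8] 3.4
tumbler [([133.0, 282.7], 0.63), ([208.2, 203.1], 0.41)] [([372.4, 129.0], 0.55)]
    [ 735.5 -270.6   -1.7] 2.8
patch_tube [([181.8, 275.1], 0.73)] [([341.8, 131.7], 0.54)]
    [ 7.287e+02 -1.745e+02  5.000e-01] 7.8
bell [([210.8, 279.1], 0.77)] [([312.6, 120.3], 0.74), ([166.4, 207.9], 0.57)]
    [ 760.  -103.3    5.7] 1.0
lube_bottle [([334.5, 171.2], 0.84)] [([146.3, 276.2], 0.79)]
    [341.1 337.9   1.2] 6.2
tyre_lever [([270.3, 179.5], 0.54)] [([234.2, 261.0], 0.63)]
    [379.3 113.6  13.6] 0.4
```

Run:
```python
from h import *
t=grab_frame("top");s=grab_frame("scene")
c=t["image"][120:240,105:345]; cv2.imwrite("pics/tz.png",cv2.resize(c[:,:,::-1],None,fx=3.3,fy=3.3,interpolation=cv2.INTER_CUBIC))
c=s["image"][165:265,185:425]; cv2.imwrite("pics/sz.png",cv2.resize(c[:,:,::-1],None,fx=3.3,fy=3.3,interpolation=cv2.INTER_CUBIC))
```

```text
(no output)
```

View pics/tz.png

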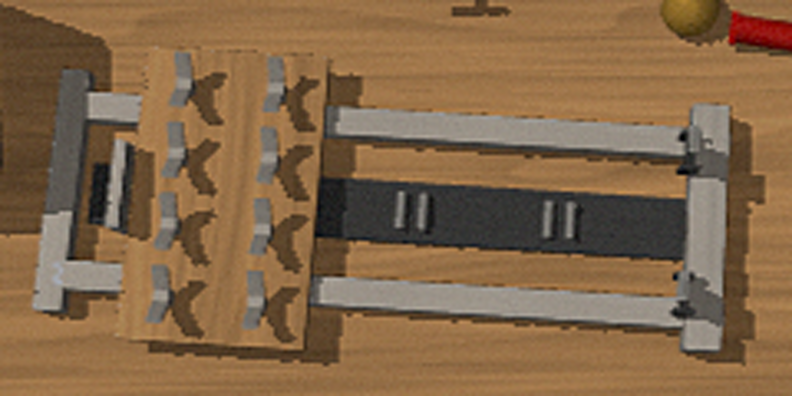

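View pics/sz.png

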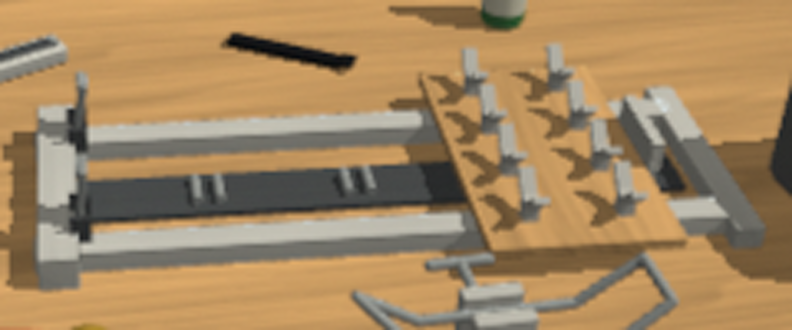

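Run:
```python
from h import *
t=grab_frame("top");s=grab_frame("scene")
T=lambda u,v,z:atz(t,(105+(u+.5)/3.3-.5,120+(v+.5)/3.3-.5),z).round(1)
S=lambda u,v,z:atz(s,(185+(u+.5)/3.3-.5,165+(v+.5)/3.3-.5),z).round(1)
print("board top",[T(*c,32)[:2].tolist() for c in((147,48),(328,58),(306,348),(120,338))])
print("board scene",[S(*c,32)[:2].tolist() for c in((420,72),(495,247),(685,240))])
print("block top",[T(*c,30)[:2].tolist() for c in((694,104),(730,106),(720,352),(682,348))])
print("block scene",[S(*c,30)[:2].tolist() for c in((37,108),(75,108),(80,262),(40,262))])
print("rib",T(413,212,20),T(560,220,20))
print("plate", [T(*c,56)[:2].tolist() for c in((116,138),(128,140),(119,229),(106,228))])
print("railend",[T(*c,30)[:2].tolist() for c in((64,70),(88,71),(62,312),(34,309))])
```

```text
board top [[717.6, 341.8], [707.4, 193.9], [471.8, 208.2], [481.1, 354.7]]
board scene [[464.9, 215.9], [703.8, 200.0], [719.1, 341.4]]
block top [[665.9, -102.6], [663.9, -131.6], [465.5, -116.2], [468.9, -86.6]]
block scene [[465.6, -115.0], [470.6, -84.0], [668.7, -98.8], [664.0, -126.9]]
rib [581.5 125.3  20. ] [573.6   7.   20. ]
plate [[636.8, 357.2], [635.1, 347.7], [563.9, 352.0], [564.8, 362.2]]
railend [[700.5, 409.5], [699.4, 389.8], [502.4, 402.0], [505.0, 424.3]]
```

```bash
cat >> h.py <<'E'
from scipy.spatial.transform import Rotation as Rn
YAW=0.068
YR=np.array([np.sin(YAW),np.cos(YAW),0]); XR=np.array([np.cos(YAW),-np.sin(YAW),0]); ZR=np.array([0,0,1.])
LOAD=np.array([583.,126.5,67.])
def quat(z,x):  # tool z dir, jaw dir x
    z=z/np.linalg.norm(z); x=x-z*(x@z); x/=np.linalg.norm(x)
    return Rn.from_matrix(np.c_[x,np.cross(z,x),z]).as_quat()
def qbest(pos,z,x):
    c=[]
    q0=bot.read_qpos()
    for s in(1,-1):
        q=quat(z,s*x); j=bot.ik(pos,q)
        if j is not None: c.append((np.abs(np.array(j)-q0).max(),s,q,np.array(j)))
    return min(c,key=lambda a:a[0]) if c else None
E
python3 - <<'E'
from h import *
t=grab_frame("top");s=grab_frame("scene")
print("toolbox floor", [atz(s,(u/1.5,v/1.5),0).round(0)[:2] for u,v in((632,325),(688,370))])
print("toolbox top edge in top view", [atz(t,(157/1.5,v/1.5),z).round(0) for v in(180,240) for z in (100,150)])
print("railend z by both: scene", )
P=LOAD+YR*(150+85+20); P[2]=37
for tilt in (0,.2,.4):
  for J in (XR,YR):
    if J is YR and tilt: continue
    z=-ZR*np.cos(tilt)-YR*np.sin(tilt)
    for n,d in(("start",0),("load",-150),("dock",-270)):
        r=qbest(P+YR*d,z,J); print(tilt,n,None if r is None else (r[1],r[3].round(2)))
print(bot.read_qpos())
E
```

```text
toolbox floor [array([612., 484.]), array([745., 513.])]
toolbox top edge in top view [array([736., 438., 100.]), array([718., 419., 150.]), array([631., 433., 100.]), array([619., 414., 150.])]
railend z by both: scene
0 start (1, array([-0.17,  0.87, -0.78,  1.48,  0.66,  1.06, -1.16]))
0 load (1, array([ 0.18,  0.86, -0.98,  1.69,  0.81,  1.06, -1.14]))
0 dock (1, array([ 0.24,  0.69, -0.72,  1.8 ,  0.58,  0.87, -0.82]))
0 start (1, array([-0.08,  0.96, -0.97,  1.47,  0.83,  1.16,  0.31]))
0 load (1, array([ 0.21,  0.9 , -1.05,  1.68,  0.87,  1.09,  0.4 ]))
0 dock (1, array([ 0.24,  0.69, -0.72,  1.8 ,  0.58,  0.87,  0.75]))
0.2 start (1, array([-0.28,  0.95, -0.78,  1.35,  0.76,  1.31, -1.24]))
0.2 load (1, array([ 0.04,  0.89, -0.93,  1.6 ,  0.87,  1.26, -1.22]))
0.2 dock (1, array([ 0.19,  0.78, -0.83,  1.75,  0.82,  1.11, -1.07]))
0.4 start (1, array([-0.35,  1.07, -0.87,  1.2 ,  0.91,  1.6 , -1.3 ]))
0.4 load (1, array([-0.09,  0.96, -0.9 ,  1.5 ,  0.93,  1.47, -1.28]))
0.4 dock (1, array([ 0.04,  0.83, -0.78,  1.68,  0.89,  1.3 , -1.17]))
[ 1.2517843   0.41107445 -0.01270174  1.59621053  0.00557328  1.1343107
 -0.08216551]
```

Run:
```python
from h import *
tilt=0.2
z=-ZR*np.cos(tilt)+YR*np.sin(tilt)
A=LOAD+YR*(150+85+22); A[2]=37
H=A.copy();H[2]=330
bot.move_gripper(0)
p=bot.read_tool_pos(); bot.move_linear([p[0],p[1],340],feed=250)
r=qbest(H,z,XR); print(r)
bot.reach(H.tolist(),r[2].tolist()); print(bot.read_time(),bot.read_tool_pos())
D=A.copy();D[2]=90
bot.move_linear(D.tolist(),feed=200)
p=grab_frame("scene");save(p,"s1");p=grab_frame("top");save(p,"t1")
print(bot.read_wrist_force())
```

```text
(np.float64(1.2425242581470533), 1, array([ 0.99442911, -0.03382362,  0.00339368, -0.09977572]), array([ 0.00361245,  0.60106543, -0.95679844,  1.27791138,  0.36554069,
        1.33315886, -0.94843879]))
8.2083 [601.00785096 382.15068388 329.90044722]
[-0.4853027   0.30026956 -0.80992235]
```

View pics/s1.png

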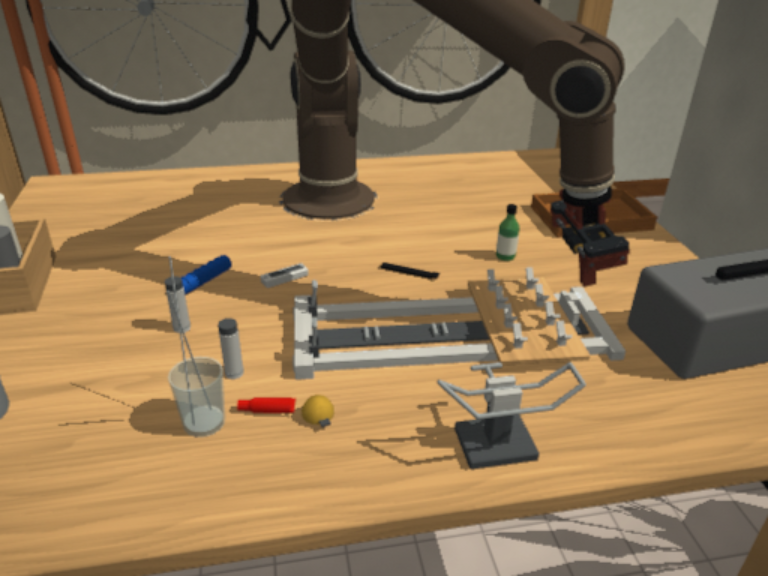

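View pics/t1.png

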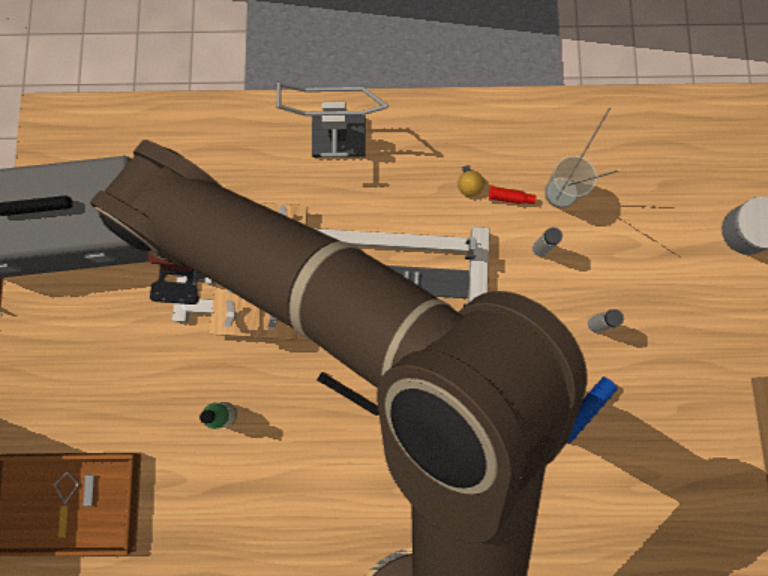

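Run:
```python
from h import *
s=grab_frame("scene");t=grab_frame("top")
p=bot.read_tool_pos();print(p,proj(s,p)*1.5,proj(t,p)*1.5,bot.read_time())
save(s,"s2")
cv2.imwrite("pics/s2z.png",cv2.resize(s["image"][120:250,300:460,::-1],None,fx=4.5,fy=4.5))
```

```text
[600.90379959 383.14862048  91.02688614] [586.64092304 284.22429898] [187.5096078  258.46333898] 9.7583
```

View pics/s2z.png

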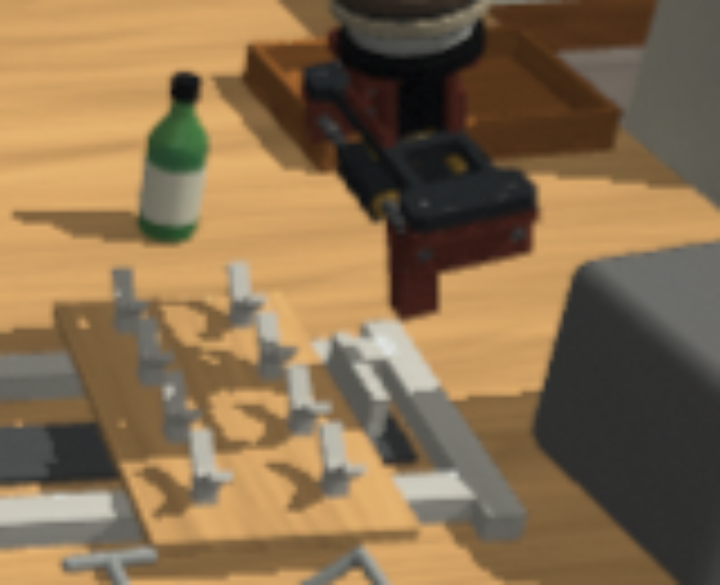

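Run:
```python
from h import *
A=LOAD+YR*(150+85+22); A[2]=38
print(bot.move_linear(A.tolist(),feed=80,contact_N=8),bot.read_tool_pos(),bot.read_wrist_force())
B=A-YR*25
print(bot.move_linear(B.tolist(),feed=15,contact_N=1.5),bot.read_tool_pos(),bot.read_wrist_force())
print((bot.read_tool_pos()-LOAD)@YR, bot.read_time())
```

```text
False [600.53556666 383.25475496  38.23869788] [-0.48935106 -0.26143437  0.50024128]
True [599.9654976  376.47494583  37.69003879] [-0.11811563  0.55841519 -0.0369647 ]
250.54999138390775 11.2583
```

Run:
```python
from h import *
B=LOAD+YR*104; B[2]=38
print(bot.move_linear(B.tolist(),feed=50),bot.read_tool_pos(),bot.read_wrist_force())
s=grab_frame("scene");t=grab_frame("top")
cv2.imwrite("pics/s3z.png",cv2.resize(s["image"][165:265,185:425,::-1],None,fx=3.3,fy=3.3,interpolation=cv2.INTER_CUBIC))
for l in("load_point","push_plate"):
    for p in(s,t): print(l,[(x["centre"],x["confidence"]) for x in landmark_of(l,p)][:3])
print(proj(s,LOAD))
```

```text
False [590.34135464 229.7542494   37.93109385] [-0.10204441  0.44502741  0.77568904]
load_point [([294.5, 200.7], 0.68), ([119.5, 202.2], 0.41)]
load_point [([230.6, 180.1], 0.61)]
push_plate [([294.3, 203.9], 0.35)]
push_plate [([195.1, 182.0], 0.56)]
[293.0806712  202.18547585]
```

View pics/s3z.png

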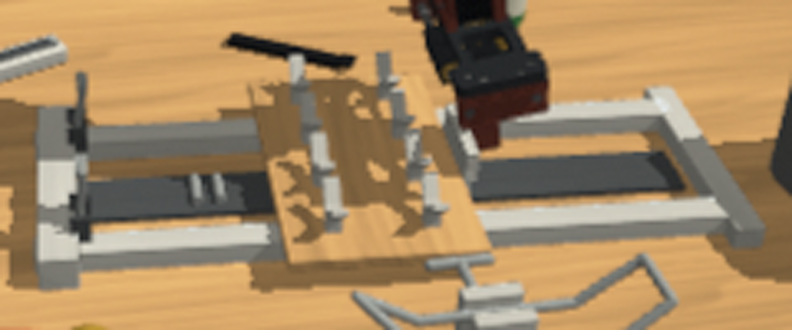

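Run:
```python
from h import *
s=grab_frame("scene")
S=lambda u,v,z:atz(s,(185+(u+.5)/3.3-.5,165+(v+.5)/3.3-.5),z)
for c in((247,85),(293,261),(490,249)):
    X=S(*c,32)-LOAD; print(X@XR,X@YR)
for c in((420,72),(495,247),(685,240)):
    X=S(*c,32)-LOAD; print("start",X@XR,X@YR)
c=s["image"][180:260,255:345]; cv2.imwrite("pics/z.png",cv2.resize(c[:,:,::-1],None,fx=7,fy=7,interpolation=cv2.INTER_CUBIC))
```

```text
-116.80691753788788 -71.16217842882234
116.85452764733658 -67.54840492927515
117.40332876345838 77.24223019700175
start -123.8703736007849 81.21728275466393
start 115.52711311635764 81.50094244383894
start 121.20462479816706 223.6678588806916
```

View pics/z.png

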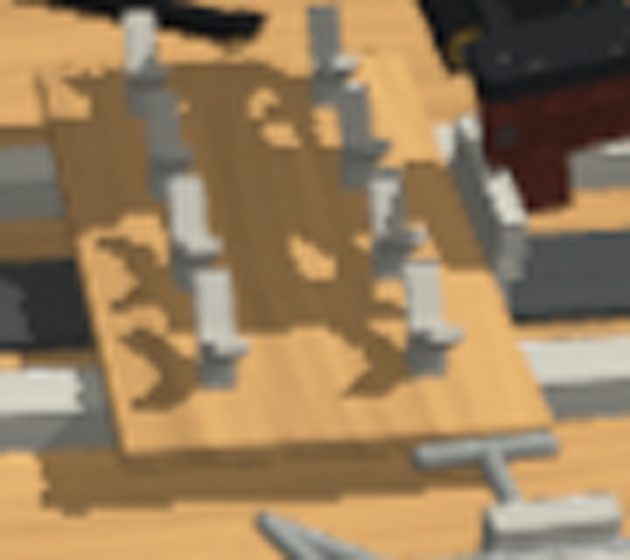

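Run:
```python
from h import *
print((bot.read_tool_pos()-LOAD)@YR)
for y in (103,102,101,100,99,98):
    B=LOAD+YR*y; B[2]=38
    c=bot.move_linear(B.tolist(),feed=8,contact_N=4)
    print(c,(bot.read_tool_pos()-LOAD)@YR,bot.read_wrist_force()@YR)
    if c: break
```

```text
103.72180456452735
False 103.06220078327073 1.2260423550257165
False 102.04390464781612 1.6986509155708969
False 100.91044428998268 0.5341624984933481
False 99.85634050575067 1.4357950295776691
False 99.15687838955006 2.18941119262614
False 98.70621801617764 5.147682210277947
```

Run:
```python
from h import *
bot.dwell(0.3);print((bot.read_tool_pos()-LOAD)@YR,bot.read_wrist_force()@YR)
B=LOAD+YR*130; B[2]=38
bot.move_linear(B.tolist(),feed=60)
B[2]=300; bot.move_linear(B.tolist(),feed=250)
s=grab_frame("scene")
c=s["image"][180:260,205:345]; cv2.imwrite("pics/z2.png",cv2.resize(c[:,:,::-1],None,fx=5.5,fy=5.5,interpolation=cv2.INTER_CUBIC))
print(bot.read_time())
```

```text
98.70752004655611 5.14041648977605
18.575
```

View pics/z2.png

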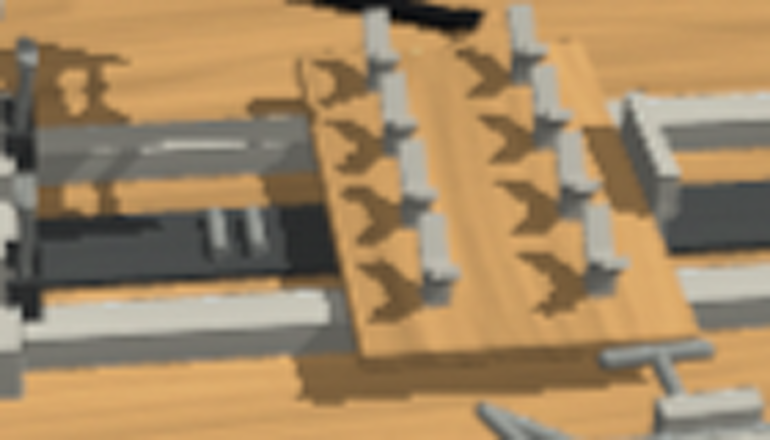

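Run:
```python
from h import *
s=grab_frame("scene");t=grab_frame("top");save(t,"t3")
for u,v in((297,55),(360,357),(697,333)):
    X=atz(s,(205+(u+.5)/5.5-.5,180+(v+.5)/5.5-.5),32)-LOAD; print((X@XR).round(1),(X@YR).round(1))
for p in(s,t):
  for l in ("cradle_0","can_0_center","can_1_center","can_2_center","can_3_center"):
    print(l,[(np.round(x["centre"],1).tolist(),round(x["confidence"],2)) for x in landmark_of(l,p)][:5])
for i in range(4): print(i,proj(s,LOAD+XR*57*(i-1.5)).round(1),proj(t,LOAD+XR*57*(i-1.5)).round(1))
for i in range(2):
  for p in(s,t):
    m=masks_of("can_1_center",p)
    print([(x["extent"],round(x["confidence"],2)) for x in m][:4])
```

```text
-121.3 -73.2
118.8 -75.9
117.1 72.8
cradle_0 [([293.7, 209.4], 0.88), ([290.1, 194.8], 0.86), ([285.0, 185.5], 0.7), ([297.8, 222.4], 0.64), ([185.5, 186.9], 0.48)]
can_0_center []
can_1_center [([153.1, 230.1], 0.6)]
can_2_center [([116.3, 203.9], 0.73)]
can_3_center []
cradle_0 [([228.7, 218.1], 0.59)]
can_0_center []
can_1_center [([363.4, 158.4], 0.66)]
can_2_center [([404.0, 214.3], 0.72)]
can_3_center []
0 [287.1 184.5] [225.6 213.3]
1 [291.  196.1] [227.2 191. ]
2 [295.2 208.6] [228.8 169.1]
3 [299.9 222.3] [230.3 147.6]
[([147.3, 212.4, 165.8, 247.3], 0.57)]
[([354.4, 151.0, 372.9, 169.5], 0.66)]
[([147.3, 212.4, 165.8, 247.3], 0.57)]
[([354.4, 151.0, 372.9, 169.5], 0.66)]
```

View pics/t3.png

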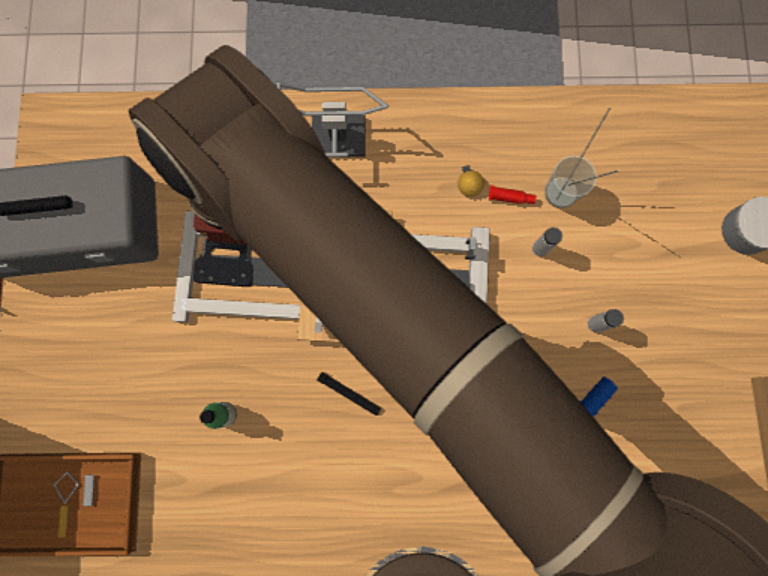

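Run:
```python
from h import *
s=grab_frame("scene");t=grab_frame("top")
a=cv2.resize(s["image"][180:260,95:175,::-1],None,fx=5,fy=5,interpolation=cv2.INTER_CUBIC)
b=cv2.resize(t["image"][145:225,345:425,::-1],None,fx=5,fy=5,interpolation=cv2.INTER_CUBIC)
cv2.imwrite("pics/c.png",np.hstack([a,b]))
```

```text
(no output)
```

View pics/c.png

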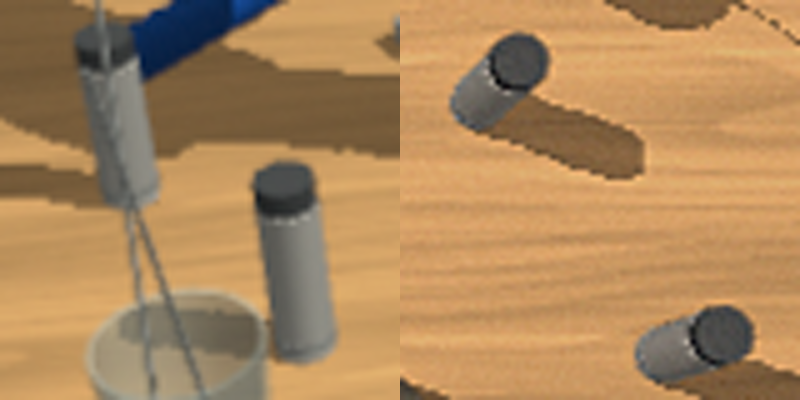

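Run:
```python
from h import *
s=grab_frame("scene");t=grab_frame("top")
f=lambda c,o:(o[0]+(c[0]+.5)/5-.5,o[1]+(c[1]+.5)/5-.5)
for n,a,b,lt,ls in(("A",(119,62),(284,176),(363.4,158.4),(153.1,230.1)),("B",(322,335),(104,37),(404,214.3),(116.3,203.9))):
    print(n,atz(t,f(b if 0 else a,(345,145)),100).round(1),atz(s,f(b,(95,180)),100).round(1),"lm",atz(t,lt,50).round(1),atz(s,ls,50).round(1))
# ik exploration
for n,c in(("A",[641,-232]),("B",[494,-318])):
  for a in (45,60,75):
    for az in range(-180,180,30):
      h=np.array([np.cos(np.radians(az)),np.sin(np.radians(az)),0])
      z=h*np.sin(np.radians(a))-ZR*np.cos(np.radians(a))
      P=np.array([*c,55.])+z*19
      r=qbest(P,z,np.cross(h,ZR)); 
      if r is not None: print(n,a,az,r[1],r[3].round(2))
for a in (45,30,15):
  for i in (0,1,2,3):
    for sg in(1,-1):
      z=sg*YR*np.sin(np.radians(a))-ZR*np.cos(np.radians(a))
      P=LOAD+XR*57*(i-1.5)+z*19
      r=qbest(P,z,XR)
      print("place tilt",a,i,sg,None if r is None else r[3].round(2))
```

```text
A [ 631.  -225.6  100. ] [ 627.2 -224.3  100. ] lm [ 639.7 -225.5   50. ] [ 619.8 -225.9   50. ]
B [ 493.5 -316.5  100. ] [ 491.7 -315.   100. ] lm [ 492.3 -320.9   50. ] [ 493.6 -320.2   50. ]
A 45 -150 -1 [ 0.23  1.11 -0.35  1.03  0.65  1.79 -1.2 ]
A 45 -120 -1 [ 0.21  0.98 -0.43  1.36  0.94  1.55 -1.03]
A 45 -90 -1 [ 0.26  0.85 -0.51  1.71  1.26  1.29 -0.93]
A 45 -60 -1 [ 0.39  0.74 -0.57  2.01  1.68  1.02 -0.86]
A 45 -30 -1 [ 0.64  0.69 -0.61  2.19  2.26  0.71 -0.81]
A 45 0 -1 [ 1.2   0.91 -1.04  2.13  2.4   0.42 -0.08]
A 45 30 1 [ 1.3   0.98 -1.01  1.91  0.23  0.24 -0.55]
A 45 60 1 [ 1.25  1.13 -1.05  1.58  0.16  0.82 -0.06]
A 45 90 1 [ 1.06  1.23 -1.03  1.22  0.22  1.35  0.27]
A 45 120 -1 [ 0.57  1.14 -0.25  0.93 -0.23  1.73 -2.19]
A 60 -120 -1 [ 0.09  1.09 -0.33  1.27  1.    1.73 -1.06]
A 60 -90 -1 [ 0.1   0.94 -0.4   1.7   1.36  1.46 -1.08]
A 60 -60 -1 [ 0.19  0.83 -0.43  2.08  1.86  1.24 -1.17]
A 60 -30 -1 [ 0.62  0.85 -0.63  2.3   2.58  1.16 -1.06]
A 60 0 -1 [ 1.28  1.08 -1.01  2.23  3.08  0.65 -0.52]
A 60 30 1 [ 1.48  1.25 -1.16  1.94  0.13  0.17 -0.22]
A 60 60 1 [ 1.35  1
[... 2990 characters left out ...]
 0.7  -0.38]
place tilt 30 2 -1 [-0.13  0.83 -0.6   1.56  0.83  1.38 -1.11]
place tilt 30 3 1 [ 0.61  0.95 -0.99  1.63  0.33  0.79 -0.37]
place tilt 30 3 -1 [-0.13  0.89 -0.57  1.42  0.85  1.42 -1.02]
place tilt 15 0 1 [ 0.52  0.64 -0.92  2.04  0.43  0.63 -0.68]
place tilt 15 0 -1 [ 0.05  0.64 -0.74  1.91  0.73  1.06 -1.16]
place tilt 15 1 1 [ 0.49  0.71 -0.9   1.9   0.45  0.71 -0.65]
place tilt 15 1 -1 [ 0.05  0.7  -0.71  1.78  0.74  1.11 -1.08]
place tilt 15 2 1 [ 0.46  0.78 -0.89  1.76  0.47  0.79 -0.62]
place tilt 15 2 -1 [ 0.05  0.77 -0.69  1.65  0.75  1.16 -1.01]
place tilt 15 3 1 [ 0.43  0.85 -0.88  1.61  0.48  0.88 -0.59]
place tilt 15 3 -1 [ 0.04  0.83 -0.67  1.5   0.76  1.22 -0.93]
```

```bash
cat >> h.py <<'E'
CANS={"A":np.array([630.,-225.5,52.]),"B":np.array([493.,-317.,52.])}
def pick_pose(c,az,a,s):
    h=np.array([np.cos(np.radians(az)),np.sin(np.radians(az)),0]);a=np.radians(a)
    z=h*np.sin(a)-ZR*np.cos(a); return np.asarray(c)+z*19,z,quat(z,s*np.cross(h,ZR))
def place_pose(i,b,sg,s,dy=0,dz=0):
    b=np.radians(b); z=sg*YR*np.sin(b)-ZR*np.cos(b)
    return LOAD+XR*57*(i-1.5)+YR*dy+ZR*dz+z*19,z,quat(z,-s*sg*XR)
E
python3 - <<'E'
from h import *
t=grab_frame("top")
for z in(150,200,260): print(z,atz(t,(617/1.5,170/1.5),z).round(0),atz(t,(610/1.5,108/1.5),z).round(0))
lo=np.array([-2.95,-.29,-1.47,.14,-1.03,.13,-2.86]);hi=np.array([2.95,1.99,1.44,2.54,4.17,1.85,2.86])
for n,i in(("A",2),("B",0)):
 res=[]
 for a in(45,55):
  for s in(1,-1):
   for az in range(-60,151,15):
    P,z,q=pick_pose(CANS[n],az,a,s);j=bot.ik(P,q)
    if j is None: continue
    j=np.array(j)
    for sg in(1,-1):
     P2,z2,q2=place_pose(i,90-a,sg,s);k=bot.ik(P2,q2)
     if k is None: continue
     k=np.array(k); m=min((j-lo).min(),(hi-j).min(),(k-lo).min(),(hi-k).min())
     if m>.12: res.append((np.abs(j-k).max().round(2),a,s,az,sg,m.round(2),j.round(2),k.round(2)))
 for r in sorted(res,key=lambda r:r[0])[:14]: print(n,i,*r)
E
```

```text
150 [ 726. -322.  150.] [ 832. -318.  150.]
200 [ 708. -303.  200.] [ 809. -300.  200.]
260 [ 687. -281.  260.] [ 781. -277.  260.]
A 2 1.42 45 1 90 -1 0.27 [ 1.08  1.22 -1.04  1.27  0.23  1.32  0.26] [-0.29  0.93 -0.49  1.47  0.89  1.58 -1.16]
A 2 1.42 55 1 75 -1 0.37 [ 1.23  1.29 -1.1   1.39  0.12  1.14  0.18] [-0.19  0.86 -0.56  1.53  0.86  1.45 -1.13]
A 2 1.44 55 1 90 -1 0.39 [ 1.1   1.33 -1.08  1.18  0.16  1.42  0.31] [-0.19  0.86 -0.56  1.53  0.86  1.45 -1.13]
A 2 1.47 45 1 75 -1 0.27 [ 1.18  1.17 -1.05  1.44  0.19  1.07  0.1 ] [-0.29  0.93 -0.49  1.47  0.89  1.58 -1.16]
A 2 1.48 45 -1 -60 1 0.35 [ 0.38  0.74 -0.57  2.04  1.68  1.02 -0.9 ] [ 0.83  1.08 -1.12  1.78  0.2   0.68 -0.17]
A 2 1.52 55 -1 30 -1 0.15 [ 1.52  1.31 -1.29  1.96  0.99  0.28  2.07] [-0.    0.99 -0.92  1.52  1.07  1.65  1.9 ]
A 2 1.53 55 1 60 -1 0.35 [ 1.34  1.25 -1.12  1.59  0.1   0.83  0.06] [-0.19  0.86 -0.56  1.53  0.86  1.45 -1.13]
A 2 1.56 45 1 60 -1 0.27 [ 1.26  1.12 -1.06  1.61  0.17  0.8  -0.06] [-0.29  0.93 -0.49  1.47  0.89  1.58 -1.16]
A 2 1.56 55 -1 -60 1 0.44 [ 0.25  0.79 -0.48  2.09  1.82  1.17
[... 1504 characters left out ...]
  0.81  1.38 -1.31]
B 0 1.79 55 -1 105 1 0.16 [ 0.86  1.08 -0.21  1.19 -0.33  1.69 -2.11] [ 0.83  0.85 -1.09  2.06  0.25  0.53 -0.32]
B 0 1.81 45 1 60 -1 0.33 [ 1.49  1.05 -0.97  1.68  0.05  0.92  0.21] [-0.32  0.84 -0.57  1.73  0.83  1.52 -1.35]
B 0 1.83 45 -1 120 1 0.22 [ 0.78  1.02 -0.25  1.22 -0.12  1.63 -2.01] [ 0.95  1.01 -1.16  2.06  0.2   0.53 -0.18]
B 0 1.84 55 -1 -60 1 0.16 [ 0.53  0.74 -0.53  2.38  2.09  1.21 -1.27] [ 0.83  0.85 -1.09  2.06  0.25  0.53 -0.32]
B 0 1.87 55 1 45 -1 0.42 [ 1.66  1.14 -1.05  1.81 -0.05  0.71  0.19] [-0.2   0.76 -0.63  1.79  0.81  1.38 -1.31]
B 0 1.87 55 -1 90 1 0.32 [ 0.95  1.02 -0.23  1.33 -0.45  1.53 -2.19] [ 0.83  0.85 -1.09  2.06  0.25  0.53 -0.32]
```

```bash
cat >> h.py <<'E'
def look(n):
    s=grab_frame("scene");t=grab_frame("top");save(s,n+"s");save(t,n+"t")
    for l in("can_0_center","can_1_center","can_2_center","can_3_center"):
        for nm,p in(("s",s),("t",t)):
            r=[(np.round(x["centre"],1).tolist(),round(x["confidence"],2),atz(p,x["centre"],50).round(0)[:2].tolist()) for x in landmark_of(l,p)[:2]]
            if r: print(l,nm,r)
    return s,t
E
python3 - <<'E'
from h import *
P,z,q=pick_pose(CANS["A"],35,45,1)
S=P-z*110; H=S.copy(); H[2]=330
print(bot.ik(P.tolist(),q.tolist()))
bot.reach(H.tolist(),q.tolist()); bot.move_gripper(70,40)
look("pa"); print(bot.read_time())
E
```

```text
[ 1.32533328  1.01368024 -1.03841888  1.88687845  0.2130825   0.32133875
 -0.44965014]
can_0_center t [([310.7, 167.4], 0.6, [617.0, -87.0]), ([314.7, 212.3], 0.41, [500.0, -94.0])]
can_1_center s [([151.5, 229.8], 0.66, [618.0, -230.0]), ([208.1, 203.3], 0.53, [529.0, -87.0])]
can_1_center t [([365.2, 159.4], 0.78, [637.0, -230.0])]
can_2_center s [([115.5, 203.1], 0.71, [490.0, -322.0])]
can_2_center t [([404.1, 215.1], 0.66, [490.0, -321.0])]
23.1667
```

View pics/pas.png

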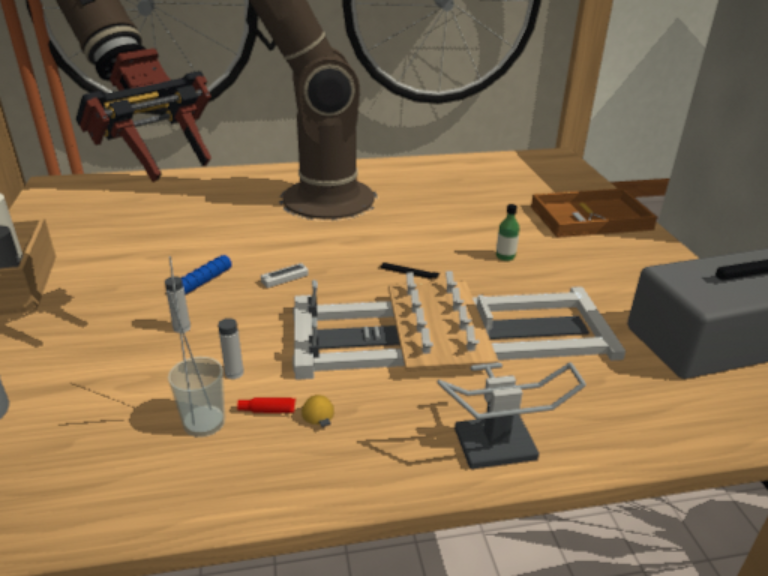

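View pics/pat.png

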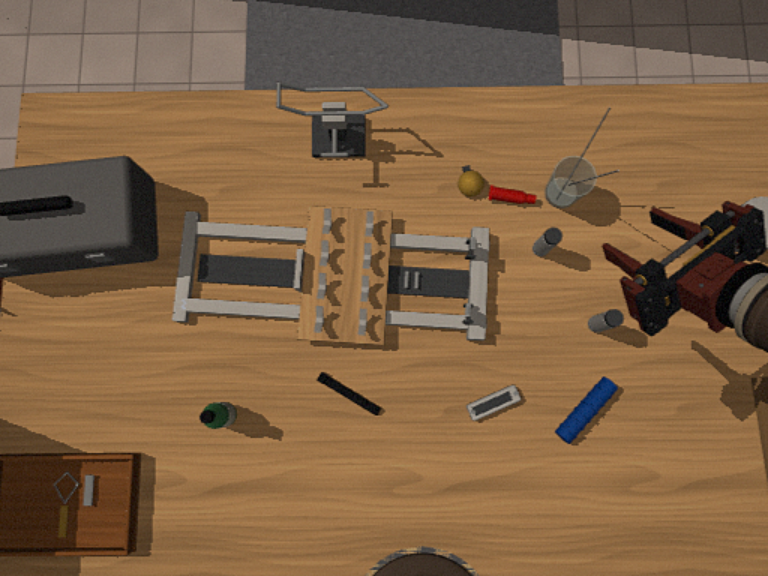

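Run:
```python
from h import *
C=np.array([630,-226.5,52.])
P,z,q=pick_pose(C,35,45,1)
S=P-z*110
bot.move_linear(S.tolist(),feed=250)
print(bot.move_linear(P.tolist(),feed=100,contact_N=8),bot.read_tool_pos()-P)
bot.move_gripper(20,40); print(bot.read_gripper_width(),bot.read_wrist_force())
L=P.copy();L[2]+=6
bot.move_linear(L.tolist(),feed=50)
bot.move_linear((S+[0,0,10]).tolist(),feed=150)
print(bot.read_gripper_width(),bot.read_wrist_force(),bot.read_time())
s,t=look("ga")
```

```text
False [-0.04573897 -0.69555445  0.32655966]
29.393498749781592 [-0.18867726 -0.02796228 -0.0860648 ]
29.477995481498926 [-0.13577294 -0.16841167 -1.53023798] 27.3
can_0_center t [([228.3, 181.8], 0.23, [582.0, 127.0])]
can_1_center s [([128.9, 187.8], 0.86, [420.0, -293.0])]
can_1_center t [([393.4, 176.1], 0.75, [592.0, -300.0]), ([312.2, 123.8], 0.26, [735.0, -95.0])]
can_2_center s [([114.2, 202.5], 0.69, [486.0, -326.0])]
can_2_center t [([372.4, 129.4], 0.6, [718.0, -253.0])]
can_3_center s [([246.7, 204.3], 0.63, [549.0, 12.0])]
```

View pics/gas.png

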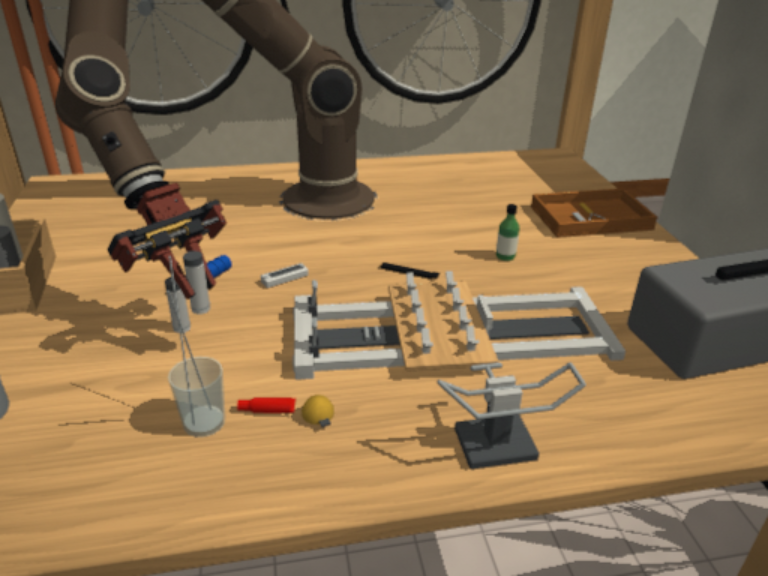

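Run:
```python
from h import *
p=bot.read_tool_pos(); bot.move_linear([p[0],p[1],340],feed=250)
P,z,q=place_pose(2,45,-1,1,dy=1,dz=1)
H=P.copy();H[2]+=200
bot.reach(H.tolist(),q.tolist())
M=P.copy();M[2]+=45
bot.move_linear(M.tolist(),feed=200)
print(bot.read_gripper_width(),bot.read_time())
s,t=look("pl")
cv2.imwrite("pics/plz.png",cv2.resize(s["image"][120:260,225:365,::-1],None,fx=4.2,fy=4.2,interpolation=cv2.INTER_CUBIC))
```

```text
29.891838651846864 31.7333
can_0_center s [([291.4, 194.0], 0.39, [520.0, 140.0])]
can_1_center s [([296.2, 191.5], 0.68, [510.0, 156.0])]
can_1_center t [([227.7, 163.6], 0.96, [630.0, 129.0]), ([229.0, 190.8], 0.46, [558.0, 125.0])]
can_2_center s [([117.1, 203.9], 0.75, [494.0, -318.0]), ([328.4, 205.3], 0.73, [588.0, 222.0])]
can_2_center t [([404.2, 213.7], 0.48, [494.0, -321.0]), ([274.3, 181.2], 0.34, [582.0, 8.0])]
```

View pics/plz.png

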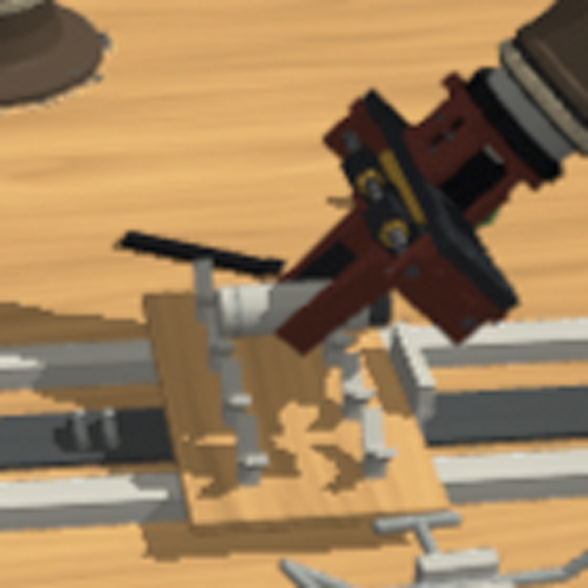

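View pics/plt.png

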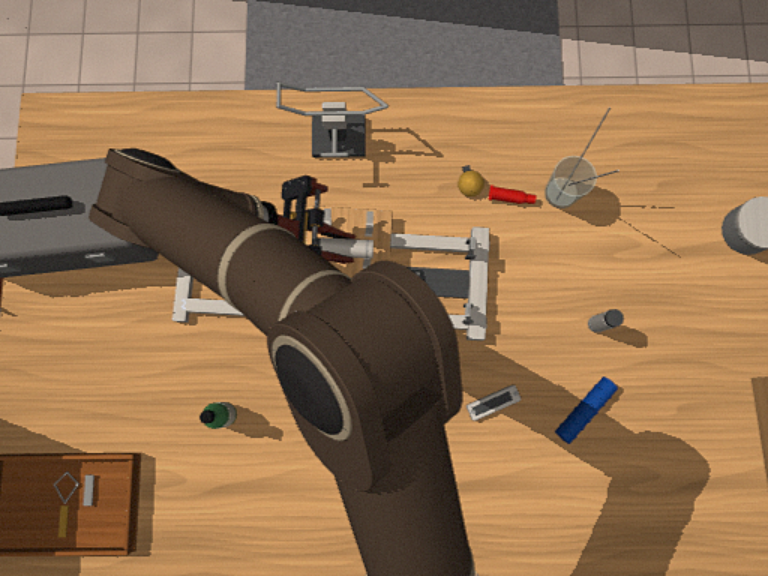

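Run:
```python
from h import *
P,z,q=place_pose(2,45,-1,1,dy=1,dz=-3)
f0=bot.read_wrist_force()
print(bot.move_linear(P.tolist(),feed=30,contact_N=4),bot.read_tool_pos()-P,bot.read_wrist_force()-f0)
```

```text
True [ 0.12512901 -0.15300217  5.14589588] [1.98443329 1.21223335 6.37579916]
```

Run:
```python
from h import *
p=bot.read_tool_pos()
bot.move_linear((p+2*XR).tolist(),feed=20); print(bot.read_wrist_force())
print(bot.move_linear((p+2*XR-[0,0,4]).tolist(),feed=15,contact_N=3),bot.read_tool_pos()-p,bot.read_wrist_force())
bot.move_gripper(42,40); print(bot.read_gripper_width(),bot.read_wrist_force())
_,z,q=place_pose(2,45,-1,1)
p=bot.read_tool_pos()
bot.move_linear((p-z*60).tolist(),feed=60)
bot.move_linear((p-z*60+[0,0,150]).tolist(),feed=200)
P,z,q=pick_pose(CANS["B"],60,45,1)
H=P-z*110;H[2]=330
p=bot.read_tool_pos()
bot.reach(H.tolist(),q.tolist()); bot.move_gripper(70)
s,t=look("pb");print(bot.read_time())
cv2.imwrite("pics/plz2.png",np.hstack([cv2.resize(s["image"][170:260,250:350,::-1],None,fx=4,fy=4,interpolation=cv2.INTER_CUBIC),cv2.resize(t["image"][130:220,180:280,::-1],None,fx=4,fy=4,interpolation=cv2.INTER_CUBIC)]))
```

```text
[-5.18818416  1.59945552  3.55453682]
True [ 0.39650077  0.02309504 -0.0339376 ] [-0.55854635  1.39400429  4.71537309]
41.790716254352546 [ 0.53701028 -0.57885805  0.17108816]
can_0_center s [([207.0, 230.3], 0.21, [641.0, -100.0])]
can_0_center t [([405.7, 215.0], 0.74, [490.0, -325.0])]
can_1_center s [([294.8, 208.8], 0.97, [589.0, 131.0])]
can_1_center t [([230.3, 168.0], 0.76, [618.0, 122.0]), ([327.1, 266.3], 0.17, [364.0, -120.0])]
can_2_center s [([116.5, 202.9], 0.88, [489.0, -320.0])]
can_2_center t [([404.4, 215.4], 0.5, [489.0, -322.0])]
39.7333
```

View pics/plz2.png

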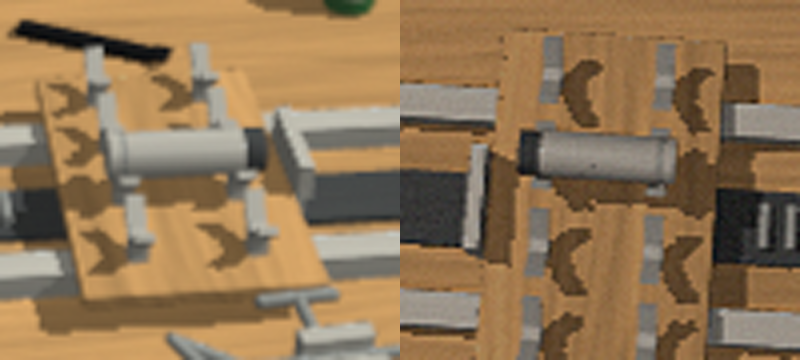

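View pics/pbs.png

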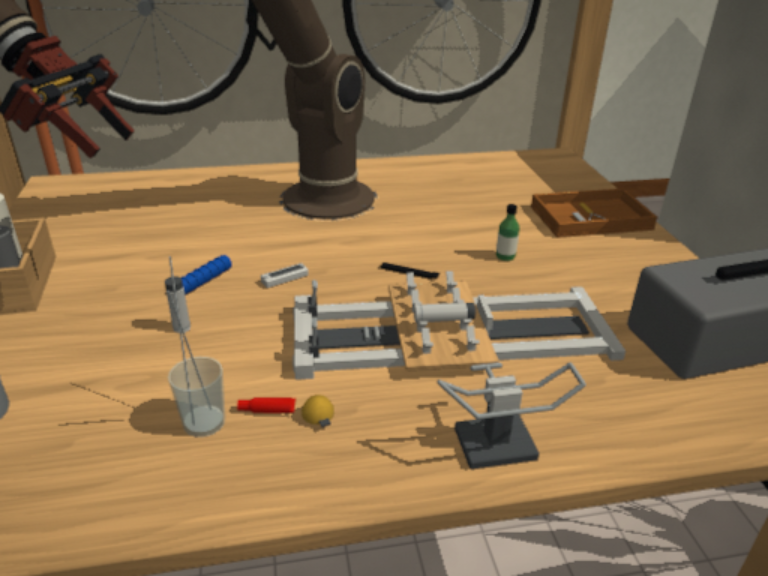

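Run:
```python
from h import *
C=np.array([492,-319,52.])
P,z,q=pick_pose(C,60,45,1)
S=P-z*110
bot.move_linear(S.tolist(),feed=250)
print(bot.move_linear(P.tolist(),feed=100,contact_N=8),bot.read_tool_pos()-P)
bot.move_gripper(20,40); print(bot.read_gripper_width(),bot.read_wrist_force())
L=P.copy();L[2]+=6
bot.move_linear(L.tolist(),feed=50)
L[2]=340
bot.move_linear(L.tolist(),feed=250)
P,z,q=place_pose(0,45,-1,1,dy=1,dz=1)
H=P.copy();H[2]+=200
bot.reach(H.tolist(),q.tolist())
M=P.copy();M[2]+=45
bot.move_linear(M.tolist(),feed=200)
print(bot.read_gripper_width(),bot.read_time())
s,t=look("pm")
cv2.imwrite("pics/plz3.png",cv2.resize(s["image"][120:260,225:365,::-1],None,fx=4.2,fy=4.2,interpolation=cv2.INTER_CUBIC))
```

```text
False [-0.13824667 -0.87366667  0.35618533]
29.259283445644115 [ 0.22571433 -0.0187487   0.41853218]
29.537992336852444 46.9083
can_0_center s [([295.5, 207.4], 0.63, [583.0, 134.0]), ([282.7, 182.9], 0.46, [461.0, 130.0])]
can_0_center t [([227.8, 215.4], 0.35, [494.0, 128.0])]
can_1_center s [([295.0, 205.8], 0.84, [576.0, 135.0])]
can_1_center t [([228.0, 168.2], 0.75, [618.0, 128.0])]
can_2_center s [([285.6, 169.8], 0.68, [391.0, 156.0]), ([248.0, 204.6], 0.67, [551.0, 15.0])]
can_2_center t [([390.5, 273.8], 0.53, [344.0, -277.0]), ([224.2, 212.0], 0.4, [503.0, 137.0])]
can_3_center s [([298.0, 225.3], 0.17, [658.0, 120.0])]
can_3_center t [([338.5, 131.7], 0.47, [713.0, -164.0])]
```

View pics/plz3.png

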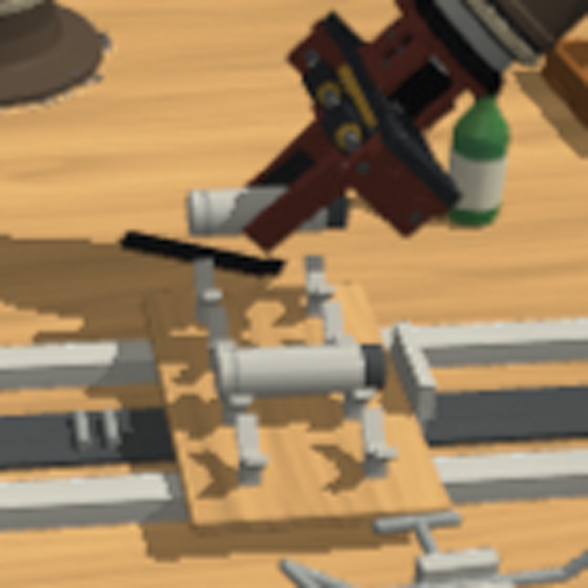

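Run:
```python
from h import *
P,z,q=place_pose(0,45,-1,1,dy=1,dz=-4)
P=P+1*XR
f0=bot.read_wrist_force()
print(bot.move_linear(P.tolist(),feed=30,contact_N=4),bot.read_tool_pos()-P,bot.read_wrist_force()-f0)
```

```text
True [-0.459196   -0.31255591  6.44590103] [-0.28282317  1.40198517  6.33732104]
```

Run:
```python
from h import *
bot.move_gripper(42,40); print(bot.read_gripper_width(),bot.read_wrist_force())
_,z,q=place_pose(0,45,-1,1)
p=bot.read_tool_pos()
bot.move_linear((p-z*60).tolist(),feed=60)
bot.move_linear((p-z*60+[0,0,150]).tolist(),feed=200)
tilt=.2; z=-ZR*np.cos(tilt)+YR*np.sin(tilt)
A=LOAD+YR*190;A[2]=300
r=qbest(A,z,XR); bot.reach(A.tolist(),r[2].tolist()); bot.move_gripper(0)
s,t=look("pc");print(bot.read_time())
cv2.imwrite("pics/plz4.png",np.hstack([cv2.resize(s["image"][170:260,250:350,::-1],None,fx=4,fy=4,interpolation=cv2.INTER_CUBIC),cv2.resize(t["image"][130:220,180:280,::-1],None,fx=4,fy=4,interpolation=cv2.INTER_CUBIC)]))
```

```text
42.01450306661394 [ 0.04678574  0.53614929 -0.82491774]
can_0_center t [([312.0, 166.2], 0.6, [620.0, -91.0])]
can_1_center s [([296.3, 207.4], 0.62, [584.0, 136.0]), ([207.3, 229.1], 0.32, [637.0, -99.0])]
can_1_center t [([230.3, 172.8], 0.72, [605.0, 122.0])]
can_2_center s [([284.9, 185.1], 0.97, [473.0, 133.0])]
can_2_center t [([329.4, 267.1], 0.21, [362.0, -126.0])]
53.2
```

View pics/plz4.png

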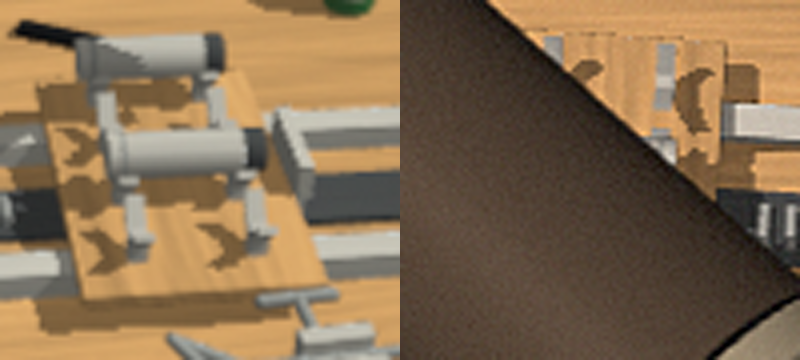

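View pics/pcs.png

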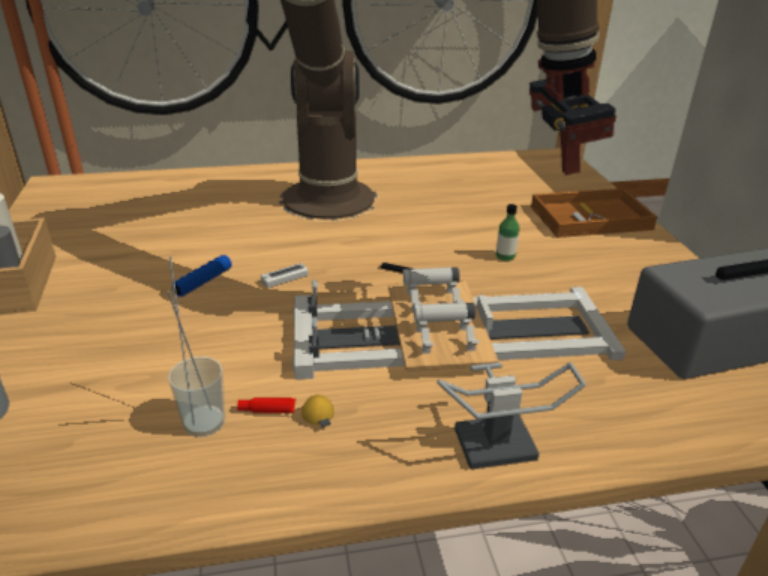

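Run:
```python
from h import *
Y=lambda:(bot.read_tool_pos()-LOAD)@YR
A=LOAD+YR*125;A[2]=200;bot.move_linear(A.tolist(),feed=250)
A[2]=38;bot.move_linear(A.tolist(),feed=120,contact_N=8)
A=LOAD+YR*80;A[2]=38
c=bot.move_linear(A.tolist(),feed=25,contact_N=2.5);print(c,Y(),bot.read_wrist_force()@YR)
A=LOAD-YR*16;A[2]=38
bot.move_linear(A.tolist(),feed=35);print(Y(),bot.read_wrist_force()@YR)
for y in (-17,-18,-19,-20,-21,-22):
    B=LOAD+YR*y; B[2]=38
    c=bot.move_linear(B.tolist(),feed=8,contact_N=4)
    f=bot.read_wrist_force()@YR
    print(c,Y(),f)
    if c or f>4.5: break
s,t=look("d");print(bot.read_time())
cv2.imwrite("pics/dz.png",np.hstack([cv2.resize(s["image"][170:260,195:345,::-1],None,fx=5,fy=5,interpolation=cv2.INTER_CUBIC)]))
```

```text
True 98.81914933462147 1.4815881151441146
-16.387811308999417 -0.1474138269752962
False -17.076102242364186 0.5886714256391132
False -18.068964175878296 1.0189949882332603
False -19.095735950725185 0.46296902627794123
False -20.11541869004248 1.8085478536704034
False -20.850741333847928 2.2116128661491468
False -21.28018269504848 5.120913171237591
can_1_center s [([249.7, 207.1], 0.83, [563.0, 17.0])]
can_1_center t [([311.5, 121.1], 0.68, [743.0, -93.0])]
can_2_center s [([241.4, 185.3], 0.94, [455.0, 13.0]), ([279.1, 208.8], 0.37, [583.0, 91.0])]
can_2_center t [([271.2, 216.8], 0.87, [489.0, 17.0])]
61.975
```

View pics/dz.png

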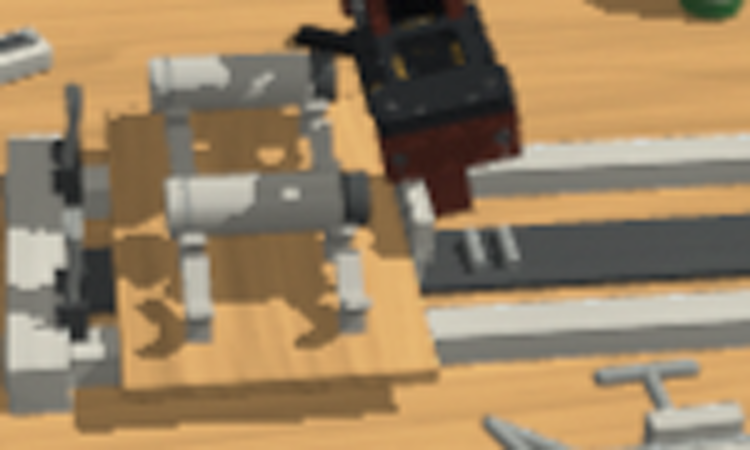

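Run:
```python
from h import *
B=LOAD+YR*15; B[2]=38
bot.move_linear(B.tolist(),feed=60)
B[2]=300; bot.move_linear(B.tolist(),feed=250)
HN=LOAD-YR*220-XR*57;HN[2]=37;HF=HN+XR*114
# go to viewing/pre pose behind near clip, high
P=HN-YR*45;P[2]=250
q=qbest(P,-ZR,XR);print(q[1],q[3].round(2))
bot.reach(P.tolist(),q[2].tolist())
s,t=look("e")
for l in("clip_near_hinge","clip_far_hinge"):
    for n,p in(("s",s),("t",t)): print(l,n,[(np.round(x["centre"],1).tolist(),round(x["confidence"],2),atz(p,x["centre"],37).round(0)[:2].tolist()) for x in landmark_of(l,p)[:3]])
print(HN,HF,proj(s,HN),proj(s,HF),proj(t,HN),proj(t,HF),bot.read_time())
cv2.imwrite("pics/ez.png",np.hstack([cv2.resize(s["image"][165:255,185:285,::-1],None,fx=4,fy=4,interpolation=cv2.INTER_CUBIC),cv2.resize(t["image"][140:230,240:340,::-1],None,fx=4,fy=4,interpolation=cv2.INTER_CUBIC)]))
```

```text
1 [ 0.92  0.36 -0.96  1.75  0.32  1.19 -0.2 ]
can_0_center s [([336.3, 171.3], 0.7, [423.0, 302.0]), ([246.7, 206.9], 0.27, [561.0, 10.0])]
can_0_center t [([150.7, 276.3], 0.45, [344.0, 320.0])]
can_1_center t [([276.3, 167.7], 0.84, [617.0, 2.0])]
can_2_center s [([242.7, 186.0], 0.95, [459.0, 16.0]), ([239.3, 185.4], 0.51, [455.0, 7.0])]
can_2_center t [([273.8, 218.1], 0.92, [486.0, 11.0])]
can_3_center t [([276.1, 147.0], 0.72, [673.0, 2.0])]
clip_near_hinge s [([208.3, 202.3], 0.54, [505.0, -84.0])]
clip_near_hinge t [([312.9, 211.3], 0.54, [504.0, -91.0]), ([275.8, 215.9], 0.51, [493.0, 5.0])]
clip_far_hinge s [([291.9, 202.9], 0.57, [544.0, 136.0]), ([207.9, 231.9], 0.42, [631.0, -97.0])]
clip_far_hinge t [([278.6, 149.0], 0.68, [671.0, -5.0]), ([275.3, 214.0], 0.58, [498.0, 6.0]), ([309.5, 167.7], 0.44, [619.0, -86.0])]
[511.18325974 -89.11854238  37.        ] [624.91979328 -96.86456955  37.        ] [206.74311574 203.74815778] [207.84761977 230.25724057] [312.09516799 208.5193608 ] [313.6452165 165.5890993] 65.75
```

View pics/ez.png

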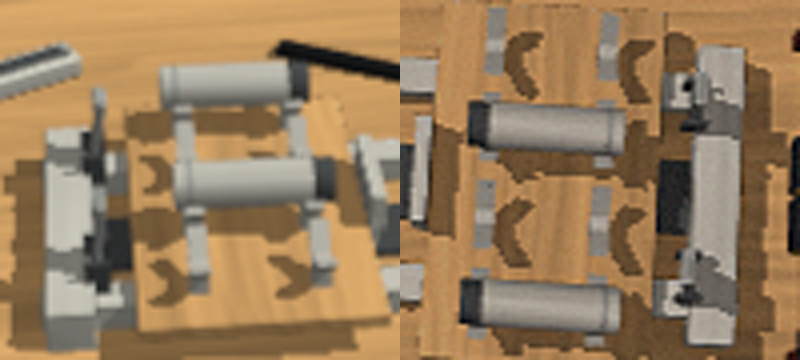

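```bash
cat >> h.py <<'E'
HN=LOAD-YR*220-XR*59;HN[2]=37;HF=HN+XR*115
def fold(H,pressN=10):
    def at(d,h): # finger bottom front edge at d past hinge, h above hinge
        return (H+YR*(d-10)+ZR*h).tolist()
    bot.move_linear(at(-30,100),feed=250)
    bot.move_linear(at(-30,32),feed=120,contact_N=8)
    print(bot.move_linear(at(10,32),feed=50,contact_N=15))
    for th in (30,42,54,66,76):
        r=36; c=bot.move_linear(at(r*np.sin(np.radians(th)),r*np.cos(np.radians(th))),feed=50,contact_N=15)
        print(th,c,bot.read_wrist_force().round(1))
    c=bot.move_linear(at(36,-4),feed=15,contact_N=pressN)
    print("press",c,bot.read_tool_pos()[2]-H[2],bot.read_wrist_force().round(1))
    bot.move_linear(at(34,100),feed=150)
E
python3 - <<'E'
from h import *
fold(HN)
s,t=look("f1");print(bot.read_time())
cv2.imwrite("pics/fz.png",np.hstack([cv2.resize(s["image"][165:255,185:285,::-1],None,fx=4,fy=4,interpolation=cv2.INTER_CUBIC),cv2.resize(t["image"][140:230,240:340,::-1],None,fx=4,fy=4,interpolation=cv2.INTER_CUBIC)]))
E
```

```text
False
30 False [-0.6 -0.4 -0.2]
42 False [0.4 0.3 1.4]
54 False [ 0.4  0.  -0.1]
66 False [ 0.7 -0.3 -0.3]
76 False [-0.3  0.2  0.3]
press True 2.77574630153687 [-1.4 -1.   8.6]
can_1_center s [([247.4, 207.8], 0.69, [565.0, 11.0]), ([207.9, 230.8], 0.32, [644.0, -98.0])]
can_1_center t [([274.8, 169.6], 0.85, [612.0, 6.0])]
can_2_center s [([241.7, 186.6], 0.59, [462.0, 13.0]), ([246.4, 209.1], 0.54, [570.0, 7.0])]
can_2_center t [([272.2, 214.9], 0.75, [494.0, 15.0])]
71.325
```

View pics/fz.png

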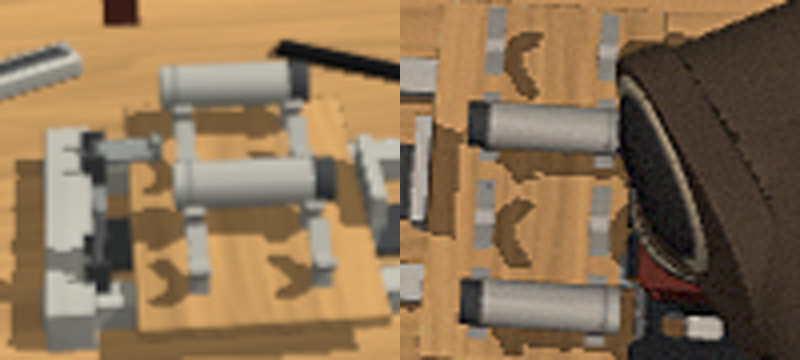

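Run:
```python
from h import *
fold(HF)
p=bot.read_tool_pos(); bot.move_linear([p[0],p[1],330],feed=250)
P=HN-YR*150;P[0]-=100;P[2]=330
q=qbest(P,-ZR,XR); bot.reach(P.tolist(),q[2].tolist())
s,t=look("g");print(bot.read_time())
cv2.imwrite("pics/gz.png",np.hstack([cv2.resize(s["image"][165:255,185:285,::-1],None,fx=4,fy=4,interpolation=cv2.INTER_CUBIC),cv2.resize(t["image"][140:230,240:340,::-1],None,fx=4,fy=4,interpolation=cv2.INTER_CUBIC)]))
```

```text
False
30 False [0.5 0.  0.7]
42 False [-0.9  0.5 -0.1]
54 False [-0.  -0.5 -0.7]
66 False [0.5 0.  0.8]
76 False [-0.1 -0.1  0.3]
press True 2.836844833125191 [-1.3 -0.7  7.3]
can_1_center s [([248.4, 205.7], 0.95, [556.0, 15.0]), ([212.1, 277.9], 0.18, [802.0, -104.0])]
can_1_center t [([276.1, 171.2], 0.57, [608.0, 3.0])]
can_2_center s [([240.6, 185.2], 0.89, [454.0, 11.0])]
78.9917
```

View pics/gz.png

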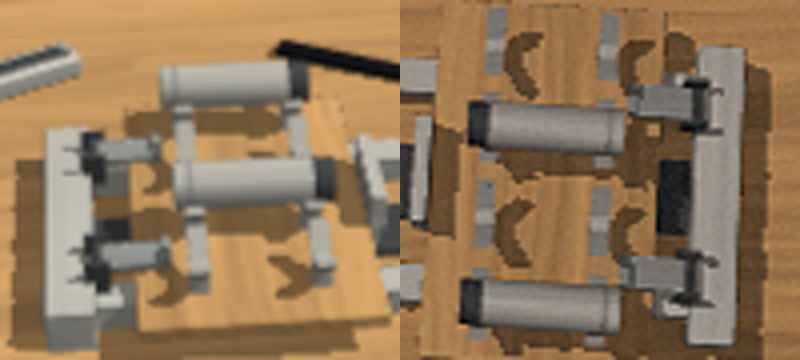

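View pics/gs.png

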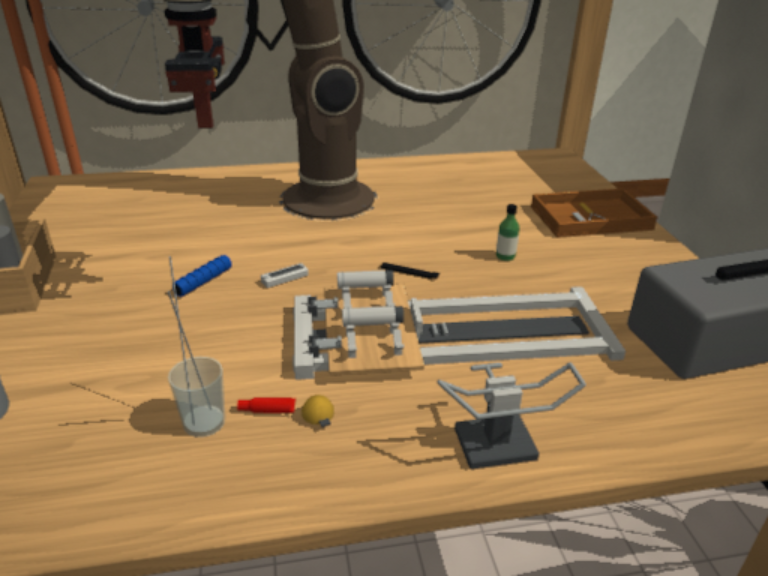

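Run:
```python
from h import *
bot.dwell(0.3); ticket.finish_job(); print(bot.read_time())
```

```text
the job is handed in; nothing more can be done
the job is handed in; nothing more can be done
```

The job is done and was handed in at about 79 s of the 210 s limit; no verdict is reported back.

- **Loading:** I pushed the empty carrier to the loading detent. Only two canisters were on the shelf, and I laid them in cradles 2 and 0.
- **Docking:** I pushed the loaded carrier on to the docking detent. The push force rose to 5.1 N at exactly 120.0 mm past the same rise at the loading station, so it sits in the detent.
- **Clips:** I folded both clips down. Each press stopped with the fingertip 2.8 mm above the hinge axis, which means the clips are flat.

In the last pictures both canisters lie along the rail, within about 3 mm of the middle of their cradles. Both clips lie flat over the leading edge. By eye the other items stand where they were, and the arm is clear of everything.

No check failed. The detector sometimes reported canisters where there are none, such as at the clips, the bell or empty cradles; the pictures ruled these out. Its hinge points were up to about 7 mm off my rail fit, which did not affect the folding.

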